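# Clamp a flat bar with a T-handle hold-down screw

### The job

Push the aluminium bar gently along the channel of the bench clamp until its end is home against the stop, slowly at the last so that it does not knock. Then wind the T-handle clockwise (seen from above), half a turn at a time, taking its ends alternately, until you feel the foot bite on the bar, and nip it up by about a quarter of a turn more: firmly held, but not overtightened. Let go of everything and leave the tools and parts around it where they are.

Things in the scene. Friction and masses are not known exactly. Their poses are not given: they have to be found in the camera images.
- clamp: Bench screw clamp fixed to the bench. Origin on the vertical screw axis at bench level; z up, y along its channel. Base 110 (x) mm wide, y = -110 to +140 mm, 20 mm thick. A 60 x 55 mm green column at its -y end carries a 50 mm wide arm (underside 105, top 135, boss top 147 mm up) that reaches over to the screw.
- channel_mouth (a point): Middle of the open +y end of the clamp's channel, on its floor (20 mm above the bench, 140 mm along the clamp's y from the screw axis; axes as the clamp's). The channel is 44 mm wide between two guides 12 mm high and runs from here in -y to the stop.
- stop: Steel stop block at the inner end of the channel, 40 x 15 x 20 mm (x, y, z), origin at the centre of its underside on the channel floor. The face that the bar meets looks to +y and lies at y = -35 mm of the clamp. Push gently: it may not be knocked with more than 150 N (come in at 30 mm/s or slower).
- bar: Loose flat aluminium bar in the channel, 40 x 180 x 25 mm (x, y, z), about 0.5 kg, two dark holes in its top; origin at the centre of its underside, y along the channel. Starts 40 to 65 mm short of the stop; home at y = 55 mm from the clamp's origin. Push its free +y end face; at home that face is 145 mm from the screw axis, clear of the T-handle's sweep.
- bar_mid (a point): Centre of that bar, half-way up (12.5 mm above its underside, so 32.5 mm above the bench).
- screw: The clamp's screw; this frame does not turn, it only goes 20 mm down per full clockwise turn of the handle. Origin on the axis at T-bar height (about 215 mm above the bench at first, 12 to 32 mm lower at the end). Its sprung foot, 30 mm across, stands 146 to 159 mm below this point, different every time and not measured: the bite must be felt (or seen).
- handle_mid (a point): Centre of the T-bar, on the screw axis; turns with it. Level rod 12 mm thick along this point's x, 18 mm balls at its ends (76 mm from the axis), 26 mm hub; free to grasp 20 to 66 mm out. Turning drags with a steady 0.6 N m (11 N at 55 mm); the bite is a step to about 50 N of clamping, then 9 N more per mm of screw travel; each newton of clamping adds 0.0032 N m. It stays where left.
- hammer_at (a point): One hammer, loose on the bench, not part of the job: leave it alone (it may not shift by more than 30 mm). The point is its origin on its underside.
- spanner_at (a point): One open-ended spanner, loose on the bench, not part of the job: leave it alone (it may not shift by more than 30 mm). The point is its origin on its underside.
- dieplate_at (a point): One square steel plate with a large hole, loose on the bench, not part of the job: leave it alone (it may not shift by more than 30 mm). The point is its origin on its underside.
- tube_at (a point): One square steel tube offcut, loose on the bench, not part of the job: leave it alone (it may not shift by more than 30 mm). The point is its origin on its underside.
- oilcan_at (a point): One small metal can, loose on the bench, not part of the job: leave it alone (it may not shift by more than 30 mm). The point is its origin on its underside.
- parallels_at (a point): One pair of steel parallels, loose on the bench, not part of the job: leave it alone (it may not shift by more than 30 mm). The point is its origin on its underside.
There are look-alikes about, which are no part of the job. What is meant by the bar is not brown or pink, and is the larger of those in its own colour.

How it is judged (in metres and radians):
On the way, in this order (a step that is already met when the one before it is completed fails the run):
1. the bar is home against the stop (within 3 mm), the foot not yet on it (y of bar_mid in the frame of clamp between 0.051 and 0.058 m and z of bar_mid in the frame of clamp below 0.036 m and contact force between screw and bar below 1 N), for 0.2 s.
2. the foot bears on the bar with at least 75 N (y of bar_mid in the frame of clamp between 0.051 and 0.058 m and z of bar_mid in the frame of clamp below 0.036 m and contact force between screw and bar above 75 N), for 0.2 s.
At the end, for the whole second after the job is handed in: The bar lies in the channel with its end within 3 mm of the stop, the clamp's foot presses on it with 75 to 125 N (bite plus about a quarter of a turn), bar and screw are at rest and nothing is held (all of step 2 and contact force between screw and bar below 125 N and linear speed of bar below 0.01 m/s and linear speed of screw below 0.002 m/s); the robot touches nothing.
It fails at once if the bar was rammed into the stop with more than 150 N (contact force between bar and stop above 150 N).
It fails at once if the clamp was overtightened (more than 160 N on the bar) (contact force between screw and bar above 160 N).
It fails at once if a bystander was displaced by more than 30 mm (distance of any of hammer_at, spanner_at, dieplate_at, tube_at, oilcan_at, parallels_at from where it was at the start of the episode above 0.03 m).
It also fails if it takes over 72 s, if anything falls off the work surface, if the arm or the gripper's body presses on something with over 40 N, if the wrist force passes 120 N, or if a joint passes its speed limit or range.

### The arm

A 6-joint arm with a two-finger parallel gripper is mounted at the origin on the work surface. World frame = base frame: x ahead of the robot, y to its left, z up, the work surface at z = 0. Lengths are in mm, angles in rad, forces in N, time in s.
With the tool pointing down it reaches from about 425 to 925 mm from the base axis. Payload 12.5 kg.
Tool frame: the origin (TCP) lies on the front face of the gripper's body, between the roots of the fingers; the fingertips stand 73 mm ahead of it and the grasp point (between the pads) lies 54 mm ahead of it (env.tip_extent is the distance from the TCP to the fingertips, in mm); z points along the fingers, y is the direction in which the jaws open and shut (so a half turn about z gives the same grasp; the last joint's range is limited). The gripper opens to 85 mm and grips with 20 to 120 N. Pads are 22 mm wide; open, the fingers measure 114 mm over their backs; the gripper's body (76 mm by 85 mm) begins 54 mm behind the grasp point. The pads swing forward as they close: fully open they stand 13 mm farther back than shut.
Start: joints at [1.242, 0.491, 1.559, -0, 1.092, -0.106], TCP at [138.079, 609.566, 303.927] pointing down, gripper open.
Joint ranges: [-3.1, 3.1], [-0.84, 2.19], [0.05, 2.79], [-1.13, 4.28], [0.06, 2.93], [-2.69, 2.69]. Speed limits (rad/s): [2.22, 2.22, 2.79, 3.14, 3.14, 3.14].

### API

Orientations are given as a unit quaternion [w, x, y, z].
In Python, from station import telemetry, viewer, env gives the robot as it stands.
- The arm moves only by the tool move_arm, never from a script. Its argument "rows" is a list of rows, each a list of 4 numbers: the shift along the tool's x, y, z normalised to -1 to 1, where 1 is 1000 mm, then the turn about the tool's z normalised to -1 to 1, where 1 is 60 degrees. A call has 1 to 20 rows; each row is the pose to reach, as a shift and turn from the pose measured when the call began, along the tool's axes at that moment; what a row does not reach only later rows make up. A row lasts 1/12 s, in which the tool goes at most 41.7 mm and 7.16 degrees, less where a joint would pass 70% of its speed; a pose out of reach is approached as far as the arm can. A call with a number of a shift or a turn outside -1 to 1 is refused whole. A call with a gripper value outside its range is refused whole. "hand" is the gripper command: -1 is fully open, 1 is shut, values between are in proportion, set as the call begins (left out, the last holds). The fingers move at their own pace and stop on an object; "newtons" is the grip in N (left out, the last holds). Time passes only in rows, so rows that repeat a pose let the fingers close. It gives the time, the measured TCP pose, the force and the opening at its end, in the units of the state.
- telemetry.get_state(): the state, without advancing time (a new reading comes with each control period).
- viewer.grab_frame(name): name is "scene" or "top" or "wrist"; returns a dict with "color" (384x512x3 uint8, blue, green, red), "vfov" (degrees; the focal length in pixels is half the picture's height over the tangent of half this angle, whatever the lens; pixels are square), "cx", "cy" (the principal point, pixels), "xyz" and "orientation" of the camera in the world; the wrist camera has in their place "mount" (4x4, takes a point from camera to tool coordinates, whose origin is the TCP and whose axes are the flange's). Camera axes: x right, y down, z forward; pixel columns grow to the right and rows downward; lengths in mm; the calibration is good to about 2 mm. The wrist camera is an equidistant fisheye: a pixel r from the principal point sees the ray r / f radians off the axis. A picture is of the moment at which its call begins: read the wrist's pose just before it. There is no depth.
- env.finish_job(): hands the job in, once; it reports no verdict.
The state is a dict: "t": time; "joint_positions": joint angles; "qvel": joint speeds; "joint_efforts": joint torques, N m; "tool_pos": TCP position; "orientation": TCP orientation; "contact_force": force on the tool from outside, world axes, zero at the start; "torque": the same for the moment, N m; "opening": finger opening in mm.
Only numpy, scipy, OpenCV 4.12 (cv2) and the standard library are available. Lean on these libraries where they do the work, as an engineer would, in place of code of your own. Each camera call takes 0.05 s, during which the arm holds its last target.

## Working session

There is one attempt and no reset: what is moved stays moved. The work goes in short steps, Python scripts to look and compute and a tool call to move; the robot and the scene stay as the last step left them, time stands still between calls to the robot, and variables do not carry over. Pictures are saved under pics/ and viewed, and the job is handed in when it is done.

Besides the shell and the picture viewer there is one more tool, called after "Emit:" as name(argument=value, ...) on one line, values as JSON. move_arm: Moves the arm, as the interface text tells. Scaled input: -1 to 1 covers 1000 mm each way for a shift and 60 degrees each way for a turn. Its arguments: {"type":"object","properties":{"rows":{"type":"array"},"hand":{"type":"number"},"newtons":{"type":"number"}},"required":["rows"]}

```bash
ls; mkdir -p pics
python3 - <<'E'
from station import telemetry, viewer, env
import cv2
print(telemetry.get_state())
for n in ["scene","top","wrist"]:
    f=viewer.grab_frame(n); cv2.imwrite(f"pics/{n}0.png",f["color"]); print(n,{k:v for k,v in f.items() if k!="color"})
E
```

```text
pics
{'t': 0.0, 'joint_positions': array([ 1.24240400e+00,  4.91583524e-01,  1.55944372e+00, -1.99698640e-05,
        1.09167998e+00, -1.05641114e-01]), 'qvel': array([ 0.00033123,  0.00010055,  0.00209809,  0.00108833, -0.00083144,
        0.00047341]), 'joint_efforts': array([ 2.16632077e-03, -6.18439007e+01, -2.61595649e+01,  2.50683297e-05,
        3.97997515e-03,  1.16889845e-05]), 'tool_pos': array([138.03277391, 609.42678538, 303.31477191]), 'orientation': array([-1.11342710e-04,  1.11140893e-01,  9.93804504e-01, -5.46120401e-04]), 'contact_force': array([ 0.40999052, -0.81969316,  0.01061142]), 'torque': array([-0.04363843,  0.01907136,  0.05810536]), 'opening': 85.44867126419356}
scene {'vfov': 51.64123377021307, 'cx': 260.2037923707979, 'cy': 186.07842716143762, 'xyz': array([1162.5169094 ,  -41.82654577, 1204.14520579]), 'orientation': array([-0.20371226,  0.69940291,  0.65992741, -0.1839367 ])}
top {'vfov': 52.407265298114936, 'cx': 258.4360768875919, 'cy': 188.45522046838542, 'xyz': array([ 334.74654841,   21.49306808, 1388.37112336]), 'orientation': array([ 0.05013175, -0.70307037,  0.70755571, -0.0504359 ])}
wrist {'vfov': 65.70646984690485, 'cx': 250.35316200785013, 'cy': 185.92358727620882, 'mount': array([[-4.61614068e-04, -9.52949492e-01, -3.03128773e-01,
         7.74807747e+01],
       [ 9.99999714e-01, -2.58119920e-04, -7.11376509e-04,
         7.86239766e-01],
       [ 5.99662307e-04, -3.03129015e-01,  9.52949338e-01,
        -6.91519076e+01],
       [ 0.00000000e+00,  0.00000000e+00,  0.00000000e+00,
         1.00000000e+00]])}
```

View pics/scene0.png

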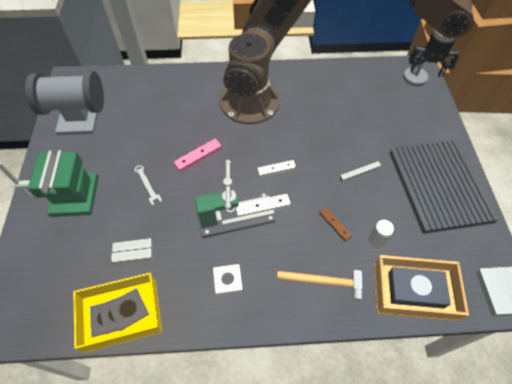

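View pics/top0.png

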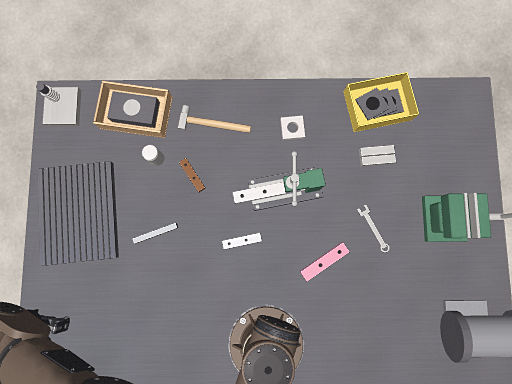

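View pics/wrist0.png

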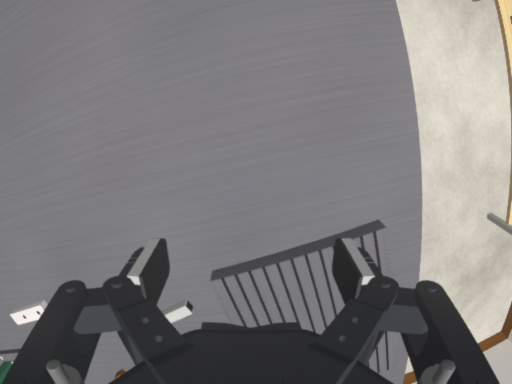

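```bash
cat > h.py <<'E'
from station import telemetry, viewer, env
import cv2, numpy as np
from scipy.spatial.transform import Rotation as R
def q2R(q): return R.from_quat([q[1],q[2],q[3],q[0]]).as_matrix()
def ray(f,u,v,state=None):
    H=f["color"].shape[0]; F=H/2/np.tan(np.radians(f["vfov"])/2)
    if "mount" in f:
        d=np.array([u-f["cx"],v-f["cy"]]); r=np.hypot(*d); th=r/F
        c=np.array([*(np.sin(th)*d/max(r,1e-9)),np.cos(th)])
        M=f["mount"]; Rt=q2R(state["orientation"])
        return Rt@M[:3,3]+state["tool_pos"], Rt@(M[:3,:3]@c)
    c=np.array([(u-f["cx"])/F,(v-f["cy"])/F,1.])
    return np.array(f["xyz"]), q2R(f["orientation"])@(c/np.linalg.norm(c))
def onz(f,u,v,z,state=None):
    o,d=ray(f,u,v,state); return o+d*(z-o[2])/d[2]
def proj(f,p,state=None):
    H=f["color"].shape[0]; F=H/2/np.tan(np.radians(f["vfov"])/2); p=np.asarray(p,float)
    if "mount" in f:
        M=f["mount"]; Rt=q2R(state["orientation"])
        t=Rt.T@(p-state["tool_pos"]); c=M[:3,:3].T@(t-M[:3,3])
        th=np.arctan2(np.hypot(c[0],c[1]),c[2]); r=F*th; n=np.hypot(c[0],c[1])
        return np.array([f["cx"]+r*c[0]/n,f["cy"]+r*c[1]/n])
    c=q2R(f["orientation"]).T@(p-f["xyz"])
    return np.array([f["cx"]+F*c[0]/c[2],f["cy"]+F*c[1]/c[2]])
def tri(a,b):
    (o1,d1),(o2,d2)=a,b
    A=np.stack([d1,-d2],1); s=np.linalg.lstsq(A,o2-o1,rcond=None)[0]
    p,q=o1+s[0]*d1,o2+s[1]*d2
    return (p+q)/2, np.linalg.norm(p-q)
E
python3 - <<'E'
import cv2
a=cv2.imread('pics/top0.png')[135:225,215:345]; cv2.imwrite('pics/top0z.png',cv2.resize(a,None,fx=6,fy=6,interpolation=cv2.INTER_CUBIC))
a=cv2.imread('pics/scene0.png')[150:245,180:310]; cv2.imwrite('pics/scene0z.png',cv2.resize(a,None,fx=6,fy=6,interpolation=cv2.INTER_CUBIC))
E
```

```text
(no output)
```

View pics/top0z.png

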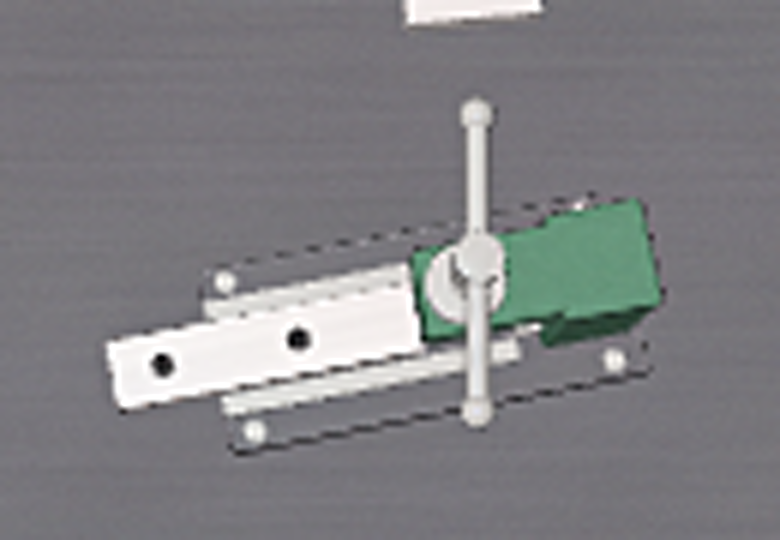

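View pics/scene0z.png

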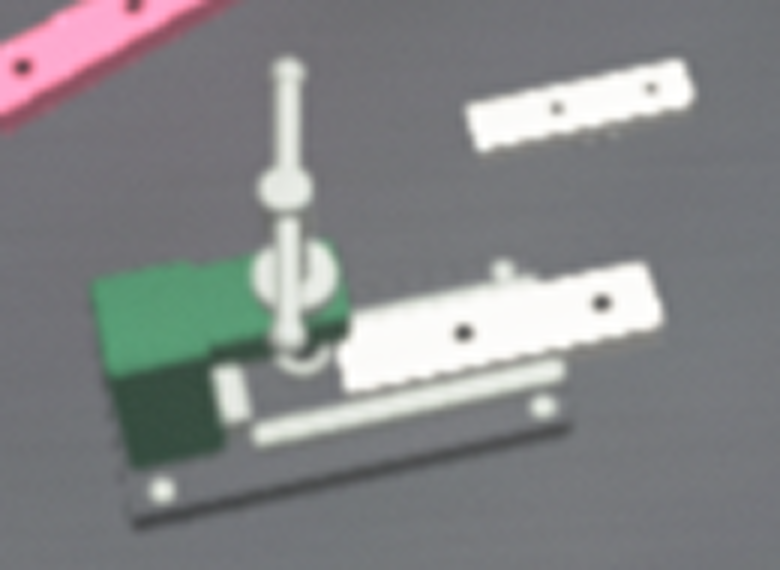

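Run:
```python
from h import *
ft=viewer.grab_frame("top"); fs=viewer.grab_frame("scene")
T=lambda u,v:(215+(u+.5)/6-.5,135+(v+.5)/6-.5)
S=lambda u,v:(180+(u+.5)/6-.5,150+(v+.5)/6-.5)
np.set_printoptions(precision=1,suppress=True)
for n,a,b in [("ball far",(477,113),(289,332)),("ball near",(477,410),(289,70)),("hub",(479,257),(285,188)),("boss",(466,278),(294,275)),("hole1",(163,365),(601,302)),("hole2",(298,339),(463,332)),
   ("endA",(107,343),(662,325)),("endB",(122,409),(645,264))]:
    p,e=tri(ray(ft,*T(*a)),ray(fs,*S(*b))); print(n,p,e, "top@",onz(ft,*T(*a),p[2]))
    if n[:3] in("hol","end"): print("   z45 top",onz(ft,*T(*a),45)," scene",onz(fs,*S(*b),45))
    if n[:3] in("bal","hub"): print("   z215 top",onz(ft,*T(*a),215)," scene",onz(fs,*S(*b),215))
# base corners
for u,v in [(235,452),(645,375),(590,197),(205,268)]: print("base corner z20",onz(ft,*T(u,v),20))
for u,v in [(135,515),(570,422)]: print("base corner scene z20",onz(fs,*S(u,v),20))
for u,v in [(205,300),(223,405),(520,350)]: print("guide corner z32",onz(ft,*T(u,v),32))
print(telemetry.get_state()['t'])
```

```text
ball far [610.2 -89.1 219.3] 0.8898564932082128 top@ [610.1 -89.6 219.3]
   z215 top [611.2 -90.  215. ]  scene [607.8 -88.9 215. ]
ball near [457.7 -86.3 218.3] 0.7610436634506546 top@ [457.7 -86.7 218.3]
   z215 top [458.1 -87.  215. ]  scene [455.4 -86.1 215. ]
hub [534.2 -88.6 226.9] 0.37162902507112583 top@ [534.2 -88.4 226.9]
   z215 top [536.2 -89.5 215. ]  scene [526.5 -89.3 215. ]
boss [536.4 -88.8 147.4] 0.17708356223920282 top@ [536.4 -88.7 147.4]
hole1 [503.1  78.2  45.6] 0.25466579629083447 top@ [503.2  78.3  45.6]
   z45 top [503.2  78.3  45. ]  scene [502.8  78.1  45. ]
hole2 [517.9  -0.1  45.2] 0.48404599013191946 top@ [517.9   0.2  45.2]
   z45 top [517.9   0.2  45. ]  scene [517.8  -0.3  45. ]
endA [516.9 111.3  40.5] 0.3945360646134793 top@ [516.9 111.1  40.5]
   z45 top [516.3 110.8  45. ]  scene [519.4 110.9  45. ]
endB [478.2 103.8  43.1] 3.3605763549568195 top@ [478.  102.1  43.1]
   z45 top [477.8 102.   45. ]  scene [479.4 105.2  45. ]
base corner z20 [454.7  37.2  20. ]
base corner z20 [ 498.6 -204.3   20. ]
base corner z20 [ 605.5 -174.7   20. ]
base corner z20 [564.1  54.5  20. ]
base corner scene z20 [ 607.4 -183.6   20. ]
base corner scene z20 [564.3  56.8  20. ]
guide corner z32 [543.1  54.3  32. ]
guide corner z32 [481.2  44.   32. ]
guide corner z32 [ 512.4 -129.7   32. ]
0.25
```

```bash
cat >> h.py <<'E'
AX=np.array([535.,-88.5]); TH=np.radians(10.4)
XC=np.array([np.cos(TH),np.sin(TH)]); YC=np.array([-np.sin(TH),np.cos(TH)])
def clampxy(xc,yc): return AX+xc*XC+yc*YC
def toclamp(p): d=np.asarray(p)[:2]-AX; return np.array([d@XC,d@YC])
def toolyaw(s): # world angle of tool x, deg
    m=q2R(s["orientation"]); return np.degrees(np.arctan2(m[1,0],m[0,0]))
def rel(s,p,yaw=None):
    m=q2R(s["orientation"]); d=m.T@(np.asarray(p)-s["tool_pos"])/1000
    t=0 if yaw is None else -((yaw-toolyaw(s)+180)%360-180)/60
    return np.round([*d,t],4)
def st(s=None):
    s=s or telemetry.get_state()
    np.set_printoptions(precision=2,suppress=True)
    print("t",round(s["t"],2),"p",s["tool_pos"],"yaw",round(toolyaw(s),2),"clamp",toclamp(s["tool_pos"]),"F",s["contact_force"],"M",s["torque"],"open",round(s["opening"],1),"j",s["joint_positions"])
    return s
E
python3 - <<'E'
from h import *
s=st(); x,y=clampxy(-1,232); print(rel(s,[x,y,303],190.4))
E
```

```text
t 0.25 p [138.05 609.54 303.67] yaw 167.24 clamp [-264.42  758.23] F [ 1.58 -0.59 -0.21] M [ 0.03 -0.02 -0.01] open 85.5 j [ 1.24  0.49  1.56  0.    1.09 -0.11]
[-0.45 -0.38  0.   -0.39]
```

Emit:
move_arm(rows=[[-0.02,-0.017,0,-0.03],[-0.05,-0.042,0,-0.06],[-0.08,-0.068,0,-0.1],[-0.11,-0.093,0,-0.13],[-0.14,-0.118,0,-0.16],[-0.17,-0.144,0,-0.19],[-0.2,-0.169,0,-0.22],[-0.23,-0.194,0,-0.25],[-0.26,-0.22,0,-0.28],[-0.29,-0.245,0,-0.31],[-0.32,-0.27,0,-0.33],[-0.35,-0.296,0,-0.35],[-0.38,-0.321,0,-0.37],[-0.41,-0.346,0,-0.38],[-0.432,-0.365,0,-0.387],[-0.445,-0.376,0,-0.387],[-0.449,-0.38,0,-0.387],[-0.449,-0.38,0,-0.387]], hand=1)

```text
t: 1.75
tool_pos: [492.4, 138.8, 303.6]
orientation: [-0.0, -0.09, 0.996, -0.0]
contact_force: [-1.1, 0.3, -0.2]
opening: -0.1
```

Run:
```python
from h import *
s=st(); x,y=clampxy(-1,232); print(rel(s,[x,y,98],190.4))
for n in ["scene","wrist"]:
    f=viewer.grab_frame(n); cv2.imwrite(f"pics/{n}1.png",f["color"])
```

```text
t 1.75 p [492.38 138.82 303.59] yaw -169.66 clamp [ -0.88 231.28] F [-1.13  0.26 -0.21] M [0.01 0.05 0.06] open -0.1 j [ 0.15  0.33  1.83 -0.    0.98 -1.61]
[-0.    0.    0.21 -0.  ]
```

View pics/scene1.png

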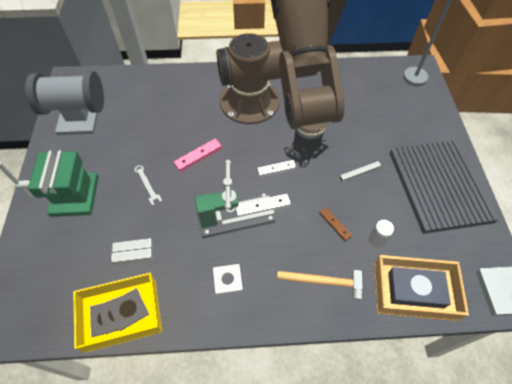

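View pics/wrist1.png

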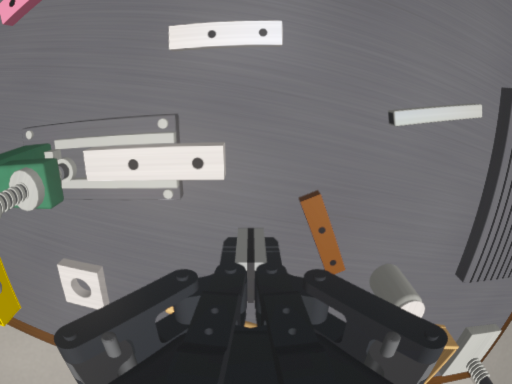

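Run:
```python
from h import *
s=telemetry.get_state(); f=viewer.grab_frame("wrist"); g=f["color"]
cv2.imwrite("pics/wz.png",cv2.resize(g[100:220,0:250],None,fx=3,fy=3,interpolation=cv2.INTER_CUBIC))
for u,v in [(224.5,145),(225.5,179.5),(133,164),(197.5,163)]:
    p=onz(f,u,v,45,s); print(p,toclamp(p))
for u,v in [(178,115),(180,200)]:
    p=onz(f,u,v,20,s); print("base",p,toclamp(p))
```

```text
[475.83074076 108.35414118  45.        ] [-22.66125404 204.30130128]
[515.36035186 115.9103016   45.        ] [ 17.58297532 204.59747349]
[516.19232798   2.65827069  45.        ] [-2.04287652 93.05581926]
[501.71281377  81.05428255  45.        ] [ -2.13253256 172.77772947]
base [453.44241161  45.21947799  20.        ] [-56.0787913  146.24536979]
base [560.79102392  61.0866363   20.        ] [ 52.37056705 142.47337429]
```

View pics/wz.png

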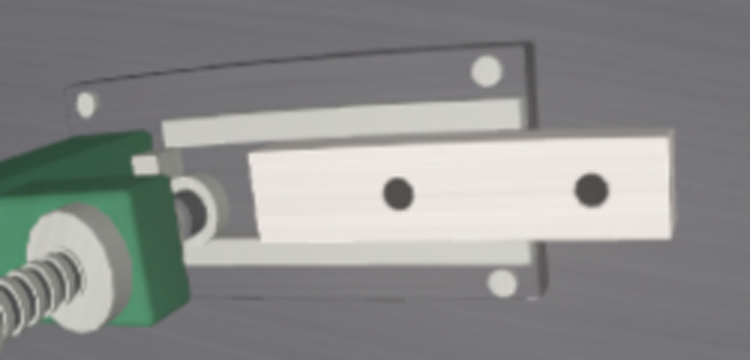

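Emit:
move_arm(rows=[[0,0,0.015,0],[0,0,0.04,0],[0,0,0.065,0],[0,0,0.09,0],[0,0,0.115,0],[0,0,0.14,0],[0,0,0.165,0],[0,0,0.185,0],[0,0,0.197,0],[0,0,0.203,0],[0,0,0.205,0],[0,0,0.205,0]])

```text
t: 2.9
tool_pos: [491.0, 141.1, 99.0]
orientation: [-0.0, -0.092, 0.996, -0.0]
contact_force: [0.1, -0.1, 0.2]
opening: 0.1
```

Run:
```python
from h import *
s=st(); 
for yc in (215,160): 
    x,y=clampxy(-1,yc); print(rel(s,[x,y,98],190.4))
f=viewer.grab_frame("scene"); cv2.imwrite("pics/s2.png",cv2.resize(f["color"][60:260,150:400],None,fx=3,fy=3))
f=viewer.grab_frame("wrist"); cv2.imwrite("pics/w2.png",f["color"])
```

```text
t 2.9 p [491.04 141.05  98.97] yaw -169.45 clamp [ -1.8  233.72] F [ 0.11 -0.14  0.25] M [0.02 0.   0.09] open 0.1 j [ 0.15  0.65  2.01 -0.    0.49 -1.6 ]
[-0.   -0.02  0.    0.  ]
[-0.   -0.07  0.    0.  ]
```

View pics/s2.png

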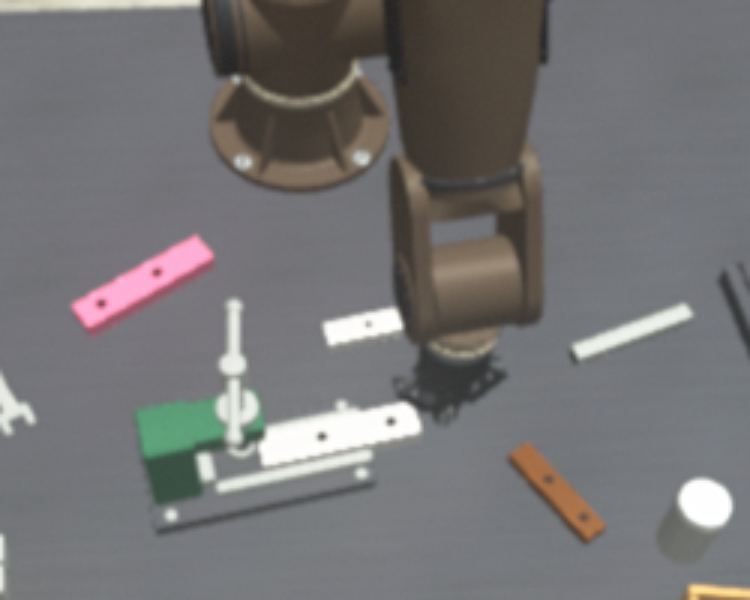

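View pics/w2.png

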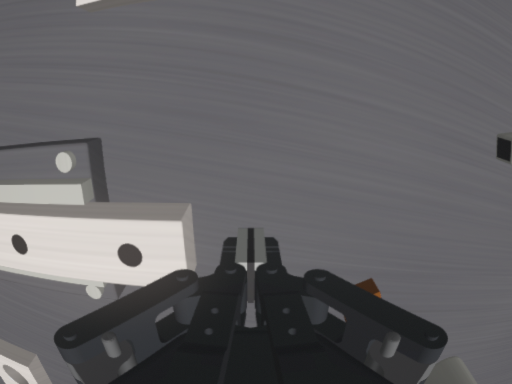

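Emit:
move_arm(rows=[[0,-0.002,0,0],[0,-0.004,0,0],[0,-0.006,0,0],[0,-0.008,0,0],[0,-0.01,0,0],[0,-0.012,0,0],[0,-0.014,0,0],[0,-0.016,0,0],[0,-0.018,0,0],[0,-0.02,0,0],[0,-0.022,0,0],[0,-0.024,0,0],[0,-0.026,0,0],[0,-0.028,0,0],[0,-0.03,0,0],[0,-0.032,0,0],[0,-0.034,0,0],[0,-0.036,0,0],[0,-0.038,0,0],[0,-0.04,0,0]])

```text
t: 4.67
tool_pos: [498.7, 101.3, 99.6]
orientation: [0.0, -0.092, 0.996, -0.0]
contact_force: [-1.3, 4.0, -1.6]
opening: -0.1
```

Run:
```python
from h import *
s=st()
for yc in (215,160): 
    x,y=clampxy(-1,yc); print(rel(s,[x,y,98],190.4))
f=viewer.grab_frame("wrist"); cv2.imwrite("pics/w3.png",f["color"])
f=viewer.grab_frame("top"); cv2.imwrite("pics/t3.png",cv2.resize(f["color"][120:240,180:360],None,fx=4,fy=4))
```

```text
t 4.67 p [498.69 101.28  99.61] yaw -169.47 clamp [ -1.45 193.21] F [-1.28  3.96 -1.64] M [0.57 0.14 0.03] open -0.1 j [ 0.07  0.64  2.02 -0.    0.48 -1.68]
[-0.    0.02  0.    0.  ]
[-0.   -0.03  0.    0.  ]
```

View pics/w3.png

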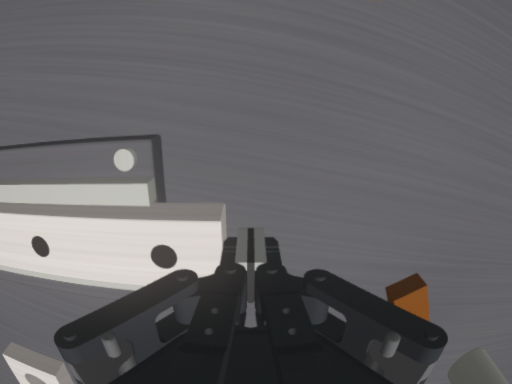

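View pics/t3.png

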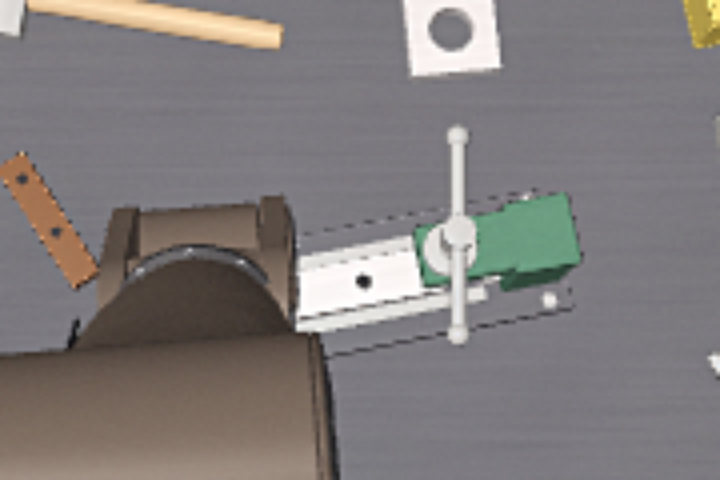

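Run:
```python
from h import *
s=st(); fw=viewer.grab_frame("wrist"); ft=viewer.grab_frame("top")
p=onz(ft,180+363.5/4-.5,120+281.5/4-.5,45); print("hole top",p,toclamp(p))
for u,v in [(225,204),(163.5,256.5),(40,246)]:
    p=onz(fw,u,v,45,s); print(p,toclamp(p))
p=onz(fw,160,136,20,s); print("base",toclamp(p))
```

```text
t 4.77 p [498.78 101.11  99.62] yaw -169.48 clamp [ -1.39 193.04] F [ 0.44 -0.01  0.62] M [-0.    0.02 -0.01] open -0.2 j [ 0.07  0.64  2.02 -0.    0.48 -1.68]
hole top [522.02 -21.18  45.  ] [-0.62 68.56]
[471.91  85.17  45.  ] [-30.7 182.2]
[505.69  58.93  45.  ] [ -2.21 150.3 ]
[520.13 -19.35  45.  ] [-2.14 70.7 ]
base [-58.31 146.63]
```

Emit:
move_arm(rows=[[0,-0.0015,0,0],[0,-0.003,0,0],[0,-0.0045,0,0],[0,-0.006,0,0],[0,-0.0075,0,0],[0,-0.009,0,0],[0,-0.0105,0,0],[0,-0.012,0,0],[0,-0.0135,0,0],[0,-0.015,0,0],[0,-0.0165,0,0],[0,-0.018,0,0],[0,-0.0195,0,0],[0,-0.021,0,0],[0,-0.0225,0,0],[0,-0.024,0,0],[0,-0.0255,0,0],[0,-0.0265,0,0]])

```text
t: 6.37
tool_pos: [503.7, 75.0, 99.7]
orientation: [0.0, -0.092, 0.996, -0.0]
contact_force: [-0.8, 3.1, 0.1]
opening: 0.0
```

Emit:
move_arm(rows=[[0,-0.001,0,0],[0,-0.002,0,0],[0,-0.003,0,0],[0,-0.004,0,0]])

```text
t: 6.7
tool_pos: [504.4, 71.0, 99.7]
orientation: [0.0, -0.092, 0.996, -0.0]
contact_force: [-0.4, 4.7, -1.0]
opening: 0.2
```

Run:
```python
from h import *
s=st(); fw=viewer.grab_frame("wrist"); cv2.imwrite("pics/w4.png",fw["color"])
ft=viewer.grab_frame("top"); cv2.imwrite("pics/t4.png",cv2.resize(ft["color"][140:220,230:340],None,fx=6,fy=6,interpolation=cv2.INTER_CUBIC))
```

```text
t 6.7 p [504.44  70.99  99.7 ] yaw -169.48 clamp [ -1.27 162.39] F [-0.43  4.71 -0.95] M [0.61 0.11 0.02] open 0.2 j [ 0.01  0.64  2.01 -0.    0.48 -1.74]
```

View pics/w4.png

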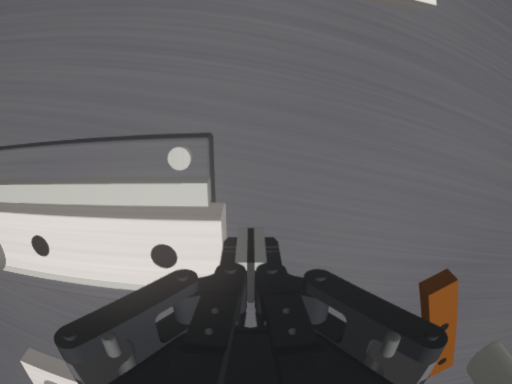

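View pics/t4.png

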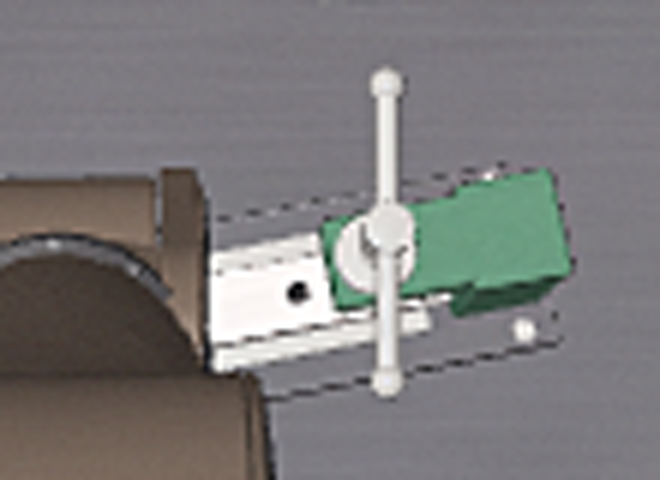

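Emit:
move_arm(rows=[[0,-0.0007,0,0],[0,-0.0014,0,0],[0,-0.0021,0,0],[0,-0.0028,0,0]])

```text
t: 7.13
tool_pos: [504.9, 68.2, 99.7]
orientation: [0.0, -0.092, 0.996, -0.0]
contact_force: [-1.8, 13.1, 0.5]
opening: -0.1
```

Emit:
move_arm(rows=[[0,-0.0007,0,0],[0,-0.0014,0,0],[0,-0.0021,0,0]])

```text
t: 7.38
tool_pos: [504.6, 67.6, 99.7]
orientation: [-0.0, -0.091, 0.996, 0.001]
contact_force: [-4.7, 31.0, 2.6]
opening: 0.3
```

Emit:
move_arm(rows=[[0,0.001,0,0],[0,0.003,0,0],[0,0.007,0,0],[0,0.015,0,0],[0,0.025,0,0],[0,0.04,-0.01,0],[0,0.05,-0.04,0],[0,0.06,-0.07,0],[0,0.06,-0.1,0],[0,0.06,-0.13,0],[0,0.06,-0.15,0],[0,0.06,-0.16,0],[0,0.06,-0.16,0]], hand=-1)

```text
t: 8.47
tool_pos: [494.3, 126.2, 261.5]
orientation: [0.002, -0.091, 0.996, 0.001]
contact_force: [-0.1, -0.2, -1.0]
opening: 85.4
```

Run:
```python
from h import *
s=st(); fw=viewer.grab_frame("wrist"); cv2.imwrite("pics/w5.png",fw["color"])
ft=viewer.grab_frame("top"); cv2.imwrite("pics/t5.png",cv2.resize(ft["color"][140:220,230:340],None,fx=6,fy=6,interpolation=cv2.INTER_CUBIC))
fs=viewer.grab_frame("scene"); cv2.imwrite("pics/s5.png",cv2.resize(fs["color"][150:245,180:310],None,fx=6,fy=6,interpolation=cv2.INTER_CUBIC))
```

```text
t 8.47 p [494.32 126.24 261.53] yaw -169.52 clamp [ -1.25 218.56] F [-0.14 -0.19 -0.98] M [ 0.01 -0.    0.04] open 85.4 j [ 0.12  0.38  1.89  0.    0.87 -1.63]
```

View pics/w5.png

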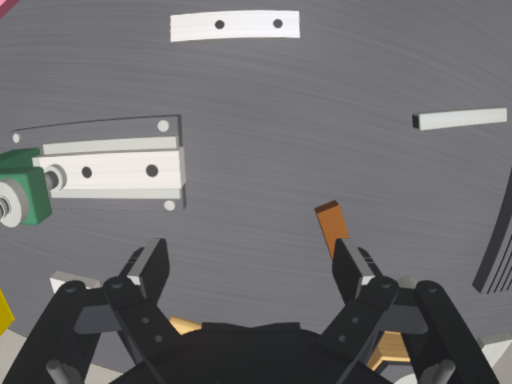

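View pics/s5.png

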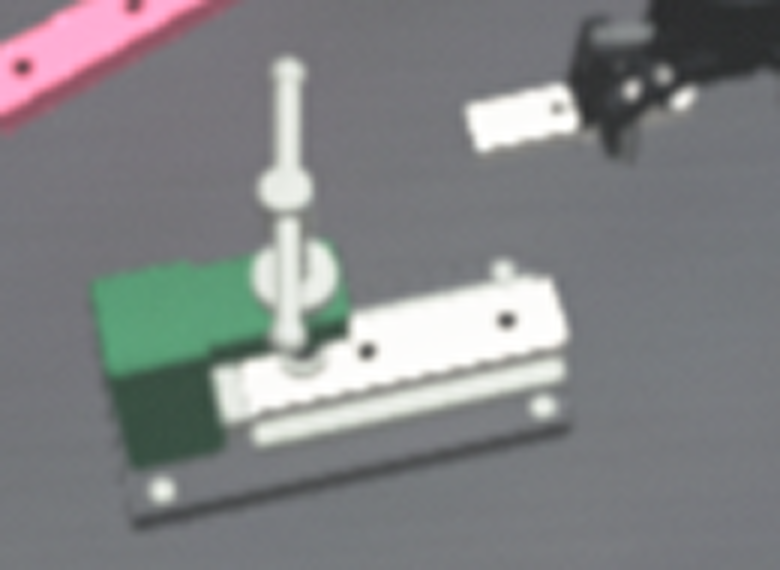

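Run:
```python
from h import *
fs=viewer.grab_frame("scene"); s=telemetry.get_state(); fw=viewer.grab_frame("wrist")
g=fw["color"]; cv2.imwrite("pics/w5z.png",cv2.resize(g[130:230,0:130],None,fx=6,fy=6,interpolation=cv2.INTER_CUBIC))
S=lambda u,v:(180+(u+.5)/6-.5,150+(v+.5)/6-.5)
for z in range(50,80,5):
    print(z,[np.round((proj(fs,[AX[0]+15*np.cos(a),AX[1]+15*np.sin(a),z])-[180,150]+.5)*6-.5) for a in (np.radians(5),np.radians(95),np.radians(-85))],
     np.round((proj(fw,[*(AX+15*YC),z],s)-[0,130]+.5)*6-.5))
# bar end
for u,v in [(184.5,149),(184.5,187.5),(152,171),(86.5,172.5)]:
    p=onz(fw,u,v,45,s); print(toclamp(p))
```

```text
50 [array([308., 387.]), array([332., 359.]), array([277., 366.])] [405. 295.]
55 [array([307., 382.]), array([331., 355.]), array([277., 362.])] [390. 302.]
60 [array([307., 378.]), array([331., 351.]), array([276., 357.])] [376. 310.]
65 [array([306., 374.]), array([331., 346.]), array([276., 353.])] [361. 318.]
70 [array([306., 369.]), array([330., 342.]), array([275., 349.])] [346. 326.]
75 [array([305., 365.]), array([330., 337.]), array([275., 344.])] [331. 335.]
[-27.93969173 154.93902026]
[ 11.64563374 152.63279212]
[ -5.94943242 119.27301072]
[-5.37513403 40.13456825]
```

View pics/w5z.png

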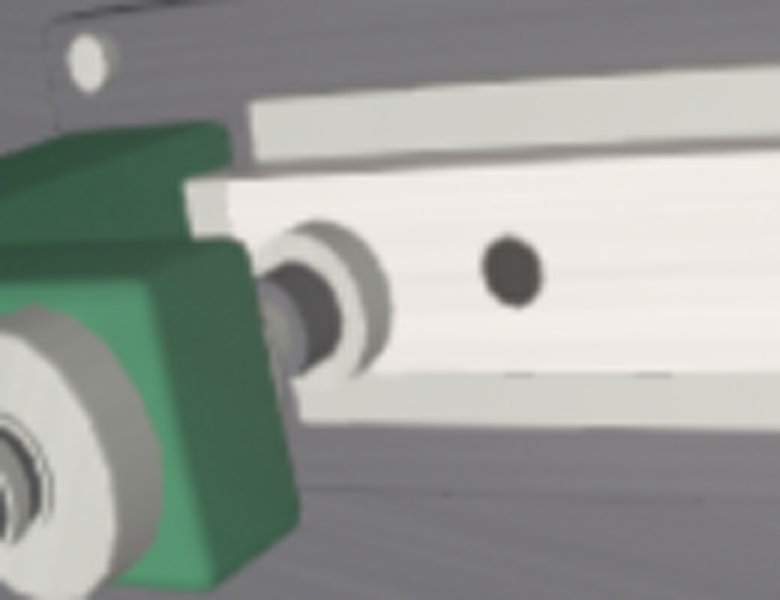

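Run:
```python
from h import *
s=st(); print(rel(s,[479.6,-87.4,320],178.9))
```

```text
t 8.72 p [493.54 126.23 258.31] yaw -169.53 clamp [ -2.01 218.69] F [ 0.06 -0.45 -0.85] M [ 0.   -0.01 -0.06] open 85.1 j [ 0.12  0.39  1.89  0.    0.87 -1.63]
[ 0.05 -0.21 -0.06  0.19]
```

Emit:
move_arm(rows=[[0,0,-0.02,0],[0,0,-0.045,0.02],[0.005,-0.015,-0.058,0.05],[0.01,-0.04,-0.062,0.08],[0.018,-0.07,-0.062,0.1],[0.025,-0.1,-0.062,0.13],[0.033,-0.13,-0.062,0.16],[0.04,-0.16,-0.062,0.18],[0.046,-0.185,-0.062,0.193],[0.051,-0.2,-0.062,0.193],[0.0525,-0.2075,-0.062,0.193],[0.0525,-0.2075,-0.062,0.193],[0.0525,-0.2075,-0.062,0.193]])

```text
t: 9.8
tool_pos: [479.8, -87.2, 319.5]
orientation: [-0.002, 0.01, 1.0, 0.001]
contact_force: [0.3, -0.1, -0.2]
opening: 85.5
```

Run:
```python
from h import *
s=st(); np.set_printoptions(precision=4,suppress=True); print(rel(s,[479.6,-87.4,269],178.9))
f=viewer.grab_frame("wrist"); cv2.imwrite("pics/w6.png",f["color"])
f=viewer.grab_frame("scene"); cv2.imwrite("pics/s6.png",cv2.resize(f["color"][100:240,150:310],None,fx=4,fy=4))
f=viewer.grab_frame("top"); cv2.imwrite("pics/t6.png",cv2.resize(f["color"][120:240,215:345],None,fx=4,fy=4))
```

```text
t 9.8 p [479.85 -87.18 319.53] yaw 178.86 clamp [-54.01  11.25] F [ 0.34 -0.14 -0.17] M [-0.    0.04 -0.02] open 85.5 j [-0.32  0.28  1.86  0.    1.   -1.87]
[ 0.     -0.0003  0.0505 -0.0006]
```

View pics/w6.png

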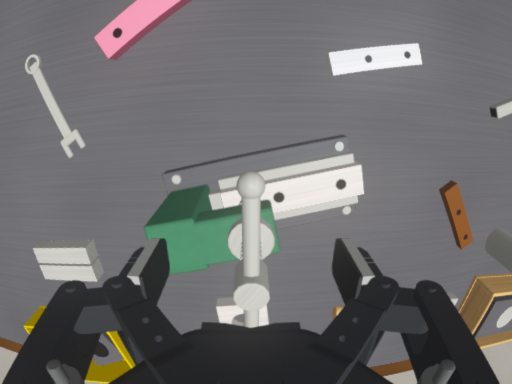

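View pics/s6.png

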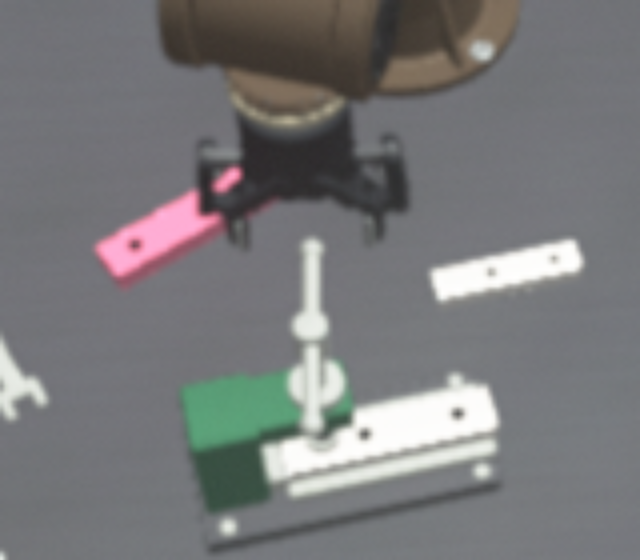

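View pics/t6.png

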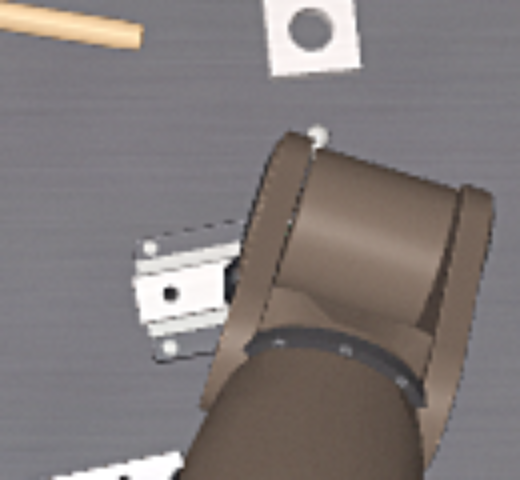

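Run:
```python
from h import *
s=telemetry.get_state(); f=viewer.grab_frame("wrist")
for n,u,v,z in [("ball",251,187,215),("hub",251,295,228),("boss",251,241,147),("barA",363,167,45),("barB",363,194,45),("h",341,184,45)]:
    p=onz(f,u,v,z,s); print(n,p,toclamp(p))
```

```text
ball [458.34521723 -84.93879853 215.        ] [-74.75259239  17.34035203]
hub [531.03766519 -86.25196469 228.        ] [-3.49142607  2.92638069]
boss [532.04001576 -86.07124299 147.        ] [-2.47291891  2.92318993]
barA [488.88341704  55.18645368  45.        ] [-19.42079952 149.65082272]
barB [524.68134161  58.62411606  45.        ] [ 16.40958167 146.56979861]
h [510.66632377  27.17959685  45.        ] [ -3.05152777 118.17184565]
```

Emit:
move_arm(rows=[[0,0,0.01,0],[0,0,0.025,0],[0,0,0.04,0],[0,0,0.048,0],[0,0,0.0505,0],[0,0,0.0505,0]])

```text
t: 10.5
tool_pos: [479.8, -86.1, 269.3]
orientation: [-0.002, 0.009, 1.0, 0.001]
contact_force: [0.5, -0.6, -0.1]
opening: 85.5
```

Emit:
move_arm(rows=[[0,0,0,0],[0,0,0,0],[0,0,0,0],[0,0,0,0],[0,0,0,0],[0,0,0,0],[0,0,0,0],[0,0,0,0]], hand=1, newtons=50)

```text
t: 11.17
tool_pos: [479.8, -86.3, 269.6]
orientation: [-0.002, 0.009, 1.0, 0.0]
contact_force: [-2.8, -2.7, 4.2]
opening: 9.9
```

Run:
```python
from h import *
s=st()
f=viewer.grab_frame("wrist"); cv2.imwrite("pics/w7.png",f["color"])
```

```text
t 11.17 p [479.81 -86.31 269.55] yaw 179.0 clamp [-53.88  12.12] F [-2.79 -2.73  4.17] M [-0.42  0.29 -0.11] open 9.9 j [-0.31  0.34  1.93 -0.    0.88 -1.87]
```

View pics/w7.png

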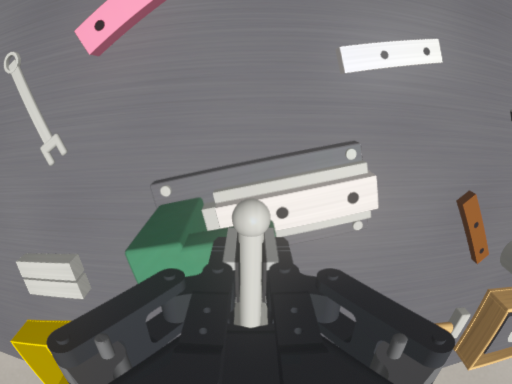

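Emit:
move_arm(rows=[[-0.0001,0.0028,0.0002,0.05],[-0.0007,0.0085,0.0005,0.15],[-0.0018,0.014,0.0008,0.25],[-0.0036,0.0194,0.0012,0.35],[-0.0059,0.0245,0.0015,0.45],[-0.0072,0.027,0.0017,0.5]])

```text
t: 11.72
tool_pos: [487.6, -59.8, 267.9]
orientation: [-0.002, 0.27, 0.963, -0.001]
contact_force: [-2.8, -9.9, 3.6]
opening: 10.4
```

```bash
cat >> h.py <<'E'
def radial(s,ax=(534,-87.5)):
    m=q2R(s["orientation"]); F=s["contact_force"]; 
    d=s["tool_pos"][:2]-np.array(ax); r=np.hypot(*d); e=d/r; tcw=np.array([e[1],-e[0]])
    print("r %.2f ang %.2f  Frad %.1f Fcw %.1f Fz %.1f Mz %.2f  axis torque(cw) %.3f"%(r,np.degrees(np.arctan2(d[1],d[0])),F[:2]@e,F[:2]@tcw,F[2],s["torque"][2],F[:2]@tcw*r/1000-s["torque"][2]))
E
python3 - <<'E'
from h import *
radial(st())
E
```

```text
t 11.72 p [487.59 -59.78 267.94] yaw 148.7 clamp [-41.45  36.8 ] F [-2.82 -9.9   3.64] M [-1.54  0.53  0.02] open 10.4 j [-0.26  0.35  1.92 -0.    0.87 -1.28]
r 54.06 ang 149.16  Frad -2.7 Fcw -9.9 Fz 3.6 Mz 0.02  axis torque(cw) -0.561
```

Emit:
move_arm(rows=[[-0.0003,0.0056,0.0003,0.1],[-0.0012,0.0112,0.0007,0.2],[-0.0026,0.0167,0.001,0.3],[-0.0047,0.022,0.0013,0.4],[-0.0072,0.027,0.0017,0.5],[-0.0103,0.0317,0.002,0.6],[-0.0139,0.0361,0.0023,0.7],[-0.0179,0.0401,0.0027,0.8],[-0.0223,0.0437,0.003,0.9],[-0.027,0.0468,0.0033,1.0]])

```text
t: 12.55
tool_pos: [534.5, -34.0, 264.6]
orientation: [-0.002, 0.717, 0.697, -0.002]
contact_force: [-6.7, -5.8, 7.0]
opening: 10.3
```

Run:
```python
from h import *
radial(st())
```

```text
t 12.55 p [534.52 -34.02 264.57] yaw 88.44 clamp [ 9.36 53.68] F [-6.7  -5.83  7.03] M [-1.02  0.97  0.14] open 10.3 j [-0.19  0.41  1.82 -0.    0.91 -0.16]
r 53.49 ang 89.45  Frad -5.9 Fcw -6.6 Fz 7.0 Mz 0.14  axis torque(cw) -0.493
```

Emit:
move_arm(rows=[[-0.0003,0.0056,0.0003,0.1],[-0.0012,0.0112,0.0007,0.2],[-0.0026,0.0167,0.001,0.3],[-0.0047,0.022,0.0013,0.4],[-0.0072,0.027,0.0017,0.5],[-0.0103,0.0317,0.002,0.6],[-0.0139,0.0361,0.0023,0.7],[-0.0179,0.0401,0.0027,0.8],[-0.0223,0.0437,0.003,0.9],[-0.027,0.0468,0.0033,1.0]])

```text
t: 13.38
tool_pos: [580.3, -61.7, 261.2]
orientation: [-0.001, 0.97, 0.243, -0.003]
contact_force: [-4.6, 4.0, 6.9]
opening: 10.1
```

Run:
```python
from h import *
radial(st())
```

```text
t 13.38 p [580.34 -61.71 261.23] yaw 28.18 clamp [49.44 18.17] F [-4.61  4.02  6.87] M [0.59 0.74 0.24] open 10.1 j [-0.22  0.48  1.71 -0.    0.96  0.86]
r 53.04 ang 29.10  Frad -2.1 Fcw -5.8 Fz 6.9 Mz 0.24  axis torque(cw) -0.541
```

Emit:
move_arm(rows=[[-0.0003,0.0056,0.0003,0.1],[-0.0012,0.0112,0.0007,0.2],[-0.0026,0.0167,0.001,0.3],[-0.0047,0.022,0.0013,0.4],[-0.0072,0.027,0.0017,0.5],[-0.0072,0.027,0.0017,0.5]])

```text
t: 13.88
tool_pos: [587.0, -89.3, 259.6]
orientation: [0.0, 1.0, -0.018, -0.003]
contact_force: [-0.0, -2.3, 2.1]
opening: 9.8
```

Run:
```python
from h import *
radial(st())
```

```text
t 13.88 p [586.98 -89.26 259.58] yaw -2.09 clamp [ 50.99 -10.13] F [-0.02 -2.34  2.13] M [-0.37 -0.12  0.1 ] open 9.8 j [-0.26  0.5   1.69 -0.    0.97  1.35]
r 53.01 ang -1.91  Frad 0.1 Fcw 2.3 Fz 2.1 Mz 0.10  axis torque(cw) 0.024
```

Emit:
move_arm(rows=[[0,0,0,0],[0,0,0,0],[0,0,0,0],[0,0,0,0],[0,0,-0.01,0],[0,0,-0.03,0],[0,0,-0.05,0],[0,0,-0.053,0]], hand=-1)

```text
t: 14.55
tool_pos: [588.0, -89.3, 316.4]
orientation: [0.001, 1.0, -0.018, -0.001]
contact_force: [0.9, -0.5, 0.8]
opening: 85.2
```

Emit:
move_arm(rows=[[-0.005,0,0,-0.05],[-0.015,0,0,-0.15],[-0.03,0,0,-0.25],[-0.045,0,0,-0.36],[-0.06,0,0,-0.47],[-0.075,0,0,-0.58],[-0.09,0,0,-0.69],[-0.1,0,0,-0.8],[-0.106,0,0,-0.9],[-0.108,0,0,-1.0],[-0.108,0,0,-1.0]])

```text
t: 15.47
tool_pos: [479.6, -85.3, 316.8]
orientation: [0.0, 0.874, 0.487, -0.001]
contact_force: [0.6, 0.1, 0.4]
opening: 85.7
```

Emit:
move_arm(rows=[[0,0,0,-0.1],[0,0,0,-0.21],[0,0,0,-0.32],[0,0,0,-0.43],[0,0,0,-0.54],[0,0,0,-0.65],[0,0,0,-0.76],[0,0,0,-0.87],[0,0,0,-0.97],[0,0,0,-1.0]])

```text
t: 16.3
tool_pos: [479.7, -85.3, 316.8]
orientation: [-0.0, 0.512, 0.859, -0.001]
contact_force: [0.3, 0.3, 0.5]
opening: 85.3
```

Run:
```python
from h import *
s=st()
np.set_printoptions(precision=4,suppress=True); print(rel(s,[479.4,-85.9,310],178))
f=viewer.grab_frame("wrist"); cv2.imwrite("pics/w8.png",f["color"])
f=viewer.grab_frame("scene"); cv2.imwrite("pics/s8.png",cv2.resize(f["color"][150:245,180:310],None,fx=6,fy=6,interpolation=cv2.INTER_CUBIC))
```

```text
t 16.3 p [479.73 -85.31 316.8 ] yaw 118.4 clamp [-53.79  13.12] F [0.31 0.35 0.5 ] M [-0.03  0.03 -0.02] open 85.3 j [-0.31  0.28  1.87 -0.    0.99 -0.81]
[-0.0004 -0.0006  0.0068 -0.9933]
```

View pics/w8.png

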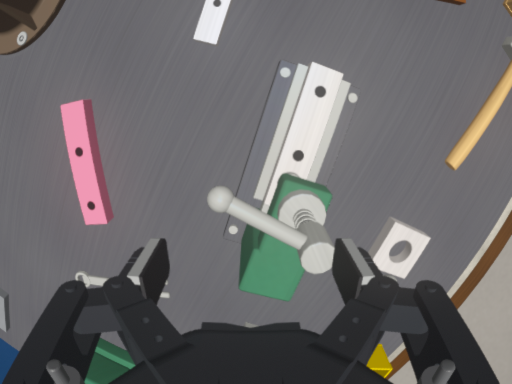

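View pics/s8.png

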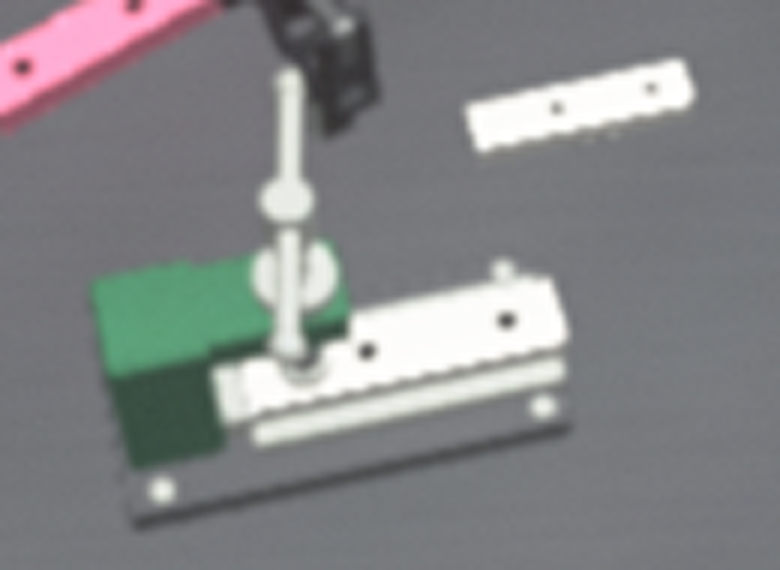

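Emit:
move_arm(rows=[[0,0,0,-0.1],[0,0,0,-0.21],[0,0,0,-0.32],[0,0,0,-0.43],[0,0,0,-0.54],[0,0,0,-0.65],[0,0,0,-0.76],[0,0,0,-0.87],[0,0,0,-0.96],[0,0,0.01,-0.993],[0,0,0.025,-0.993],[0,0,0.04,-0.993],[0,0,0.052,-0.993],[0,0,0.0573,-0.993],[0,0,0.0573,-0.993]])

```text
t: 17.65
tool_pos: [479.5, -85.3, 258.6]
orientation: [-0.001, 0.021, 1.0, -0.0]
contact_force: [-0.3, 0.0, -0.6]
opening: 85.4
```

Emit:
move_arm(rows=[[0,0,0,0],[0,0,0,0],[0,0,0,0],[0,0,0,0],[0,0,0,0],[0,0,0,0],[0,0,0,0],[0,0,0,0]], hand=1, newtons=50)

```text
t: 18.32
tool_pos: [479.5, -85.5, 258.9]
orientation: [-0.001, 0.021, 1.0, -0.001]
contact_force: [-2.4, -1.2, 4.0]
opening: 10.0
```

Run:
```python
from h import *
s=st(); radial(s,(533.4,-87.8))
f=viewer.grab_frame("wrist"); cv2.imwrite("pics/w9.png",f["color"])
```

```text
t 18.32 p [479.54 -85.49 258.94] yaw 177.54 clamp [-54.    12.97] F [-2.36 -1.19  4.  ] M [-0.32  0.32  0.08] open 10.0 j [-0.31  0.36  1.94 -0.    0.85 -1.84]
r 53.91 ang 177.55  Frad 2.3 Fcw -1.3 Fz 4.0 Mz 0.08  axis torque(cw) -0.153
```

View pics/w9.png

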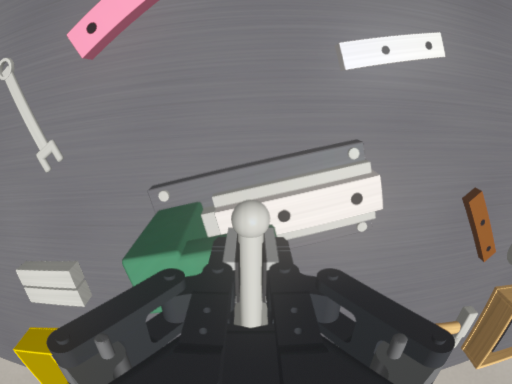

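Emit:
move_arm(rows=[[-0.0001,0.0028,0.0002,0.05],[-0.0007,0.0085,0.0005,0.15],[-0.0018,0.014,0.0008,0.25],[-0.0036,0.0194,0.0012,0.35],[-0.0059,0.0245,0.0015,0.45],[-0.0087,0.0294,0.0018,0.55],[-0.0121,0.034,0.0021,0.65],[-0.0158,0.0382,0.0025,0.75],[-0.02,0.042,0.0028,0.85],[-0.0246,0.0453,0.0031,0.95]])

```text
t: 19.2
tool_pos: [505.5, -41.5, 255.9]
orientation: [-0.001, 0.498, 0.867, -0.002]
contact_force: [-6.7, -7.0, 7.2]
opening: 10.3
```

Run:
```python
from h import *
s=st(); radial(s,(533.4,-87.8))
```

```text
t 19.2 p [505.52 -41.52 255.87] yaw 120.29 clamp [-20.52  51.53] F [-6.67 -7.01  7.18] M [-1.19  1.    0.24] open 10.3 j [-0.21  0.39  1.9  -0.    0.86 -0.74]
r 54.03 ang 121.07  Frad -2.6 Fcw -9.3 Fz 7.2 Mz 0.24  axis torque(cw) -0.745
```

Run:
```python
from h import *
for i in range(4):
    f=viewer.grab_frame("scene"); s=telemetry.get_state(); radial(s,(533.4,-87.8))
cv2.imwrite("pics/s10.png",cv2.resize(f["color"][150:245,180:310],None,fx=6,fy=6,interpolation=cv2.INTER_CUBIC))
f=viewer.grab_frame("wrist"); cv2.imwrite("pics/w10.png",f["color"])
```

```text
r 54.03 ang 120.32  Frad -1.6 Fcw -3.2 Fz 6.6 Mz 0.07  axis torque(cw) -0.244
r 54.02 ang 120.39  Frad 0.2 Fcw -3.4 Fz 4.8 Mz -0.07  axis torque(cw) -0.108
r 53.99 ang 120.44  Frad -0.8 Fcw -2.4 Fz 4.3 Mz -0.04  axis torque(cw) -0.084
r 54.00 ang 120.45  Frad -0.1 Fcw -1.9 Fz 4.7 Mz -0.06  axis torque(cw) -0.040
```

View pics/s10.png

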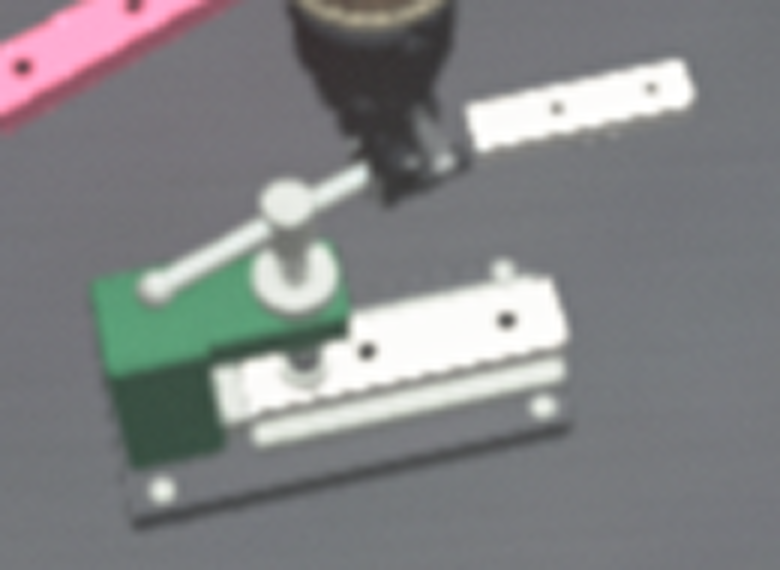

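View pics/w10.png

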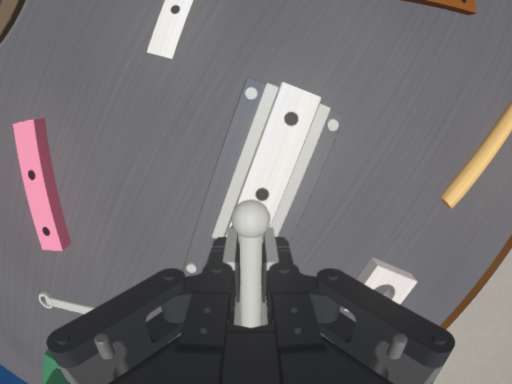

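Emit:
move_arm(rows=[[-0.0002,0.0047,0.0003,0.0833],[-0.0008,0.0094,0.0006,0.1667],[-0.0018,0.014,0.0008,0.25],[-0.0033,0.0185,0.0011,0.3333]])

```text
t: 19.78
tool_pos: [522.8, -34.9, 254.8]
orientation: [-0.001, 0.641, 0.768, -0.002]
contact_force: [-9.7, -4.6, 8.3]
opening: 10.0
```

Run:
```python
from h import *
s=st(); radial(s,(533.4,-87.8))
```

```text
t 19.78 p [522.84 -34.86 254.76] yaw 100.34 clamp [-2.28 54.96] F [-9.67 -4.59  8.25] M [-0.64  1.36  0.22] open 10.0 j [-0.19  0.41  1.86 -0.    0.88 -0.37]
r 53.99 ang 101.28  Frad -2.6 Fcw -10.4 Fz 8.3 Mz 0.22  axis torque(cw) -0.785
```

Emit:
move_arm(rows=[[-0.0002,0.0047,0.0003,0.0833],[-0.0008,0.0094,0.0006,0.1667],[-0.0018,0.014,0.0008,0.25],[-0.0033,0.0185,0.0011,0.3333]])

```text
t: 20.12
tool_pos: [541.1, -34.4, 253.7]
orientation: [-0.002, 0.765, 0.644, -0.003]
contact_force: [-6.4, 1.3, 9.3]
opening: 10.2
```

Run:
```python
from h import *
s=st(); radial(s,(533.4,-87.8))
```

```text
t 20.12 p [541.06 -34.4  253.69] yaw 80.16 clamp [15.73 52.12] F [-6.41  1.32  9.29] M [0.29 1.17 0.44] open 10.2 j [-0.18  0.44  1.82 -0.    0.9  -0.01]
r 53.95 ang 81.83  Frad 0.4 Fcw -6.5 Fz 9.3 Mz 0.44  axis torque(cw) -0.794
```

Emit:
move_arm(rows=[[-0.0002,0.0047,0.0003,0.0833],[-0.0008,0.0094,0.0006,0.1667],[-0.0018,0.014,0.0008,0.25],[-0.0033,0.0185,0.0011,0.3333]])

```text
t: 20.45
tool_pos: [558.6, -40.1, 252.6]
orientation: [-0.002, 0.866, 0.5, -0.003]
contact_force: [-3.4, 5.7, 6.8]
opening: 10.1
```

Run:
```python
from h import *
s=st(); radial(s,(533.4,-87.8))
```

```text
t 20.45 p [558.62 -40.15 252.65] yaw 59.99 clamp [31.96 43.29] F [-3.42  5.73  6.75] M [0.92 0.58 0.58] open 10.1 j [-0.19  0.46  1.77 -0.    0.91  0.34]
r 53.91 ang 62.11  Frad 3.5 Fcw -5.7 Fz 6.8 Mz 0.58  axis torque(cw) -0.889
```

Run:
```python
from h import *
fs=viewer.grab_frame("scene"); s=telemetry.get_state(); radial(s,(533.4,-87.8))
cv2.imwrite("pics/s11.png",cv2.resize(fs["color"][185:230,205:275],None,fx=11,fy=11,interpolation=cv2.INTER_CUBIC))
S=lambda u,v:(180+(u+.5)/6-.5,150+(v+.5)/6-.5)
h2=onz(fs,*S(367,351),45); h1=onz(fs,*S(507,320),45); d=(h1-h2)[:2]; print("spacing",np.linalg.norm(d), "ang",np.degrees(np.arctan2(d[1],d[0])))
yc=d/np.linalg.norm(d); xc=np.array([yc[1],-yc[0]]); ax=h2[:2]-35*yc; print("axis by holes",ax)
for z in (45,50,55,60,65,70):
    c=[proj(fs,[*(ax+15*(np.cos(a)*xc+np.sin(a)*yc)),z]) for a in np.linspace(0,2*np.pi,72)]
    c=(np.array(c)-[180,150]+.5)*6-.5; i=c[:,1].argmax(); print(z,"bottom",c[i],"left",c[:,0].min(),"right",c[:,0].max())
```

```text
r 53.89 ang 61.39  Frad 3.1 Fcw -2.9 Fz 7.1 Mz 0.45  axis torque(cw) -0.607
spacing 80.22995504934023 ang 101.06564400993162
axis by holes [533.5633891  -88.43317356]
45 bottom [303.77927117 388.80770056] left 277.9249188350311 right 332.3757721031908
50 bottom [303.29796556 384.53439381] left 277.362409459176 right 331.99020411281356
55 bottom [302.81350829 380.23310471] left 276.7962373791467 right 331.60212712791395
60 bottom [302.32586828 375.9035575 ] left 276.2263667042862 right 331.2115165784977
65 bottom [301.83501408 371.5454728 ] left 275.6527610734793 right 330.81834757270906
70 bottom [301.34091379 367.15856752] left 275.0753836474196 right 330.4225948915432
```

View pics/s11.png

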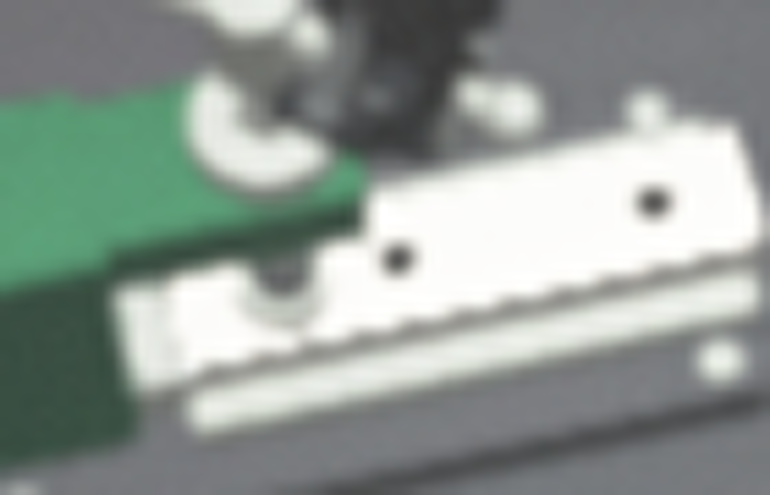

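Run:
```python
from h import *
fs=viewer.grab_frame("scene")["color"]; cv2.imwrite("pics/s11raw.png",fs)
z=cv2.resize(fs[150:245,180:310],None,fx=6,fy=6,interpolation=cv2.INTER_CUBIC)
for n,a in [("s5",cv2.imread("pics/s5.png")),("s8",cv2.imread("pics/s8.png")),("s10",cv2.imread("pics/s10.png")),("now",z)]:
    g=a.mean(2)[:, 298:309].mean(1); print(n,[int(x) for x in g[345:405:2]])
```

```text
s5 [131, 118, 107, 101, 98, 102, 117, 138, 159, 181, 194, 199, 202, 197, 190, 193, 205, 220, 235, 244, 248, 252, 254, 254, 253, 253, 249, 233, 208, 183]
s8 [168, 168, 166, 160, 155, 148, 136, 123, 112, 109, 114, 126, 141, 156, 168, 178, 179, 177, 182, 189, 199, 213, 227, 238, 245, 249, 245, 230, 207, 183]
s10 [79, 84, 89, 96, 102, 106, 107, 104, 100, 101, 104, 110, 126, 146, 165, 183, 191, 193, 195, 194, 192, 199, 212, 226, 236, 242, 240, 227, 205, 181]
now [77, 83, 90, 97, 102, 105, 106, 103, 100, 101, 104, 110, 126, 145, 165, 183, 191, 192, 195, 194, 192, 199, 212, 226, 236, 242, 240, 227, 205, 181]
```

Emit:
move_arm(rows=[[0,0,0,0],[0,0,0,0],[0,0,0,0],[0,0,0,0],[0,0,0,0],[0,0,-0.01,0],[0,0,-0.03,0],[0,0,-0.06,0],[0,0,-0.09,0],[0,0,-0.12,0],[0,0,-0.14,0],[0,0,-0.14,0]], hand=-1)

```text
t: 21.55
tool_pos: [560.5, -40.5, 397.8]
orientation: [0.001, 0.866, 0.5, -0.0]
contact_force: [0.0, -0.3, -0.4]
opening: 85.6
```

Run:
```python
from h import *
s=st()
fw=viewer.grab_frame("wrist"); cv2.imwrite("pics/w12.png",fw["color"])
fs=viewer.grab_frame("scene")["color"]; cv2.imwrite("pics/s12.png",cv2.resize(fs[150:245,180:310],None,fx=6,fy=6,interpolation=cv2.INTER_CUBIC))
a=cv2.imread("pics/s12.png"); g=a.mean(2)[:, 298:309].mean(1); print([int(x) for x in g[345:405:2]])
```

```text
t 21.55 p [560.5  -40.49 397.83] yaw 60.0 clamp [33.75 42.61] F [ 0.05 -0.32 -0.37] M [-0.02  0.01  0.02] open 85.6 j [-0.19  0.32  1.58 -0.    1.24  0.33]
[79, 84, 89, 96, 102, 105, 107, 104, 100, 101, 104, 111, 127, 147, 165, 183, 191, 193, 195, 194, 193, 199, 213, 226, 237, 242, 241, 227, 205, 181]
```

View pics/w12.png

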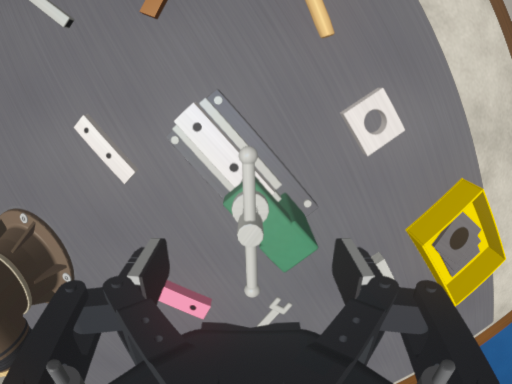

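View pics/s12.png

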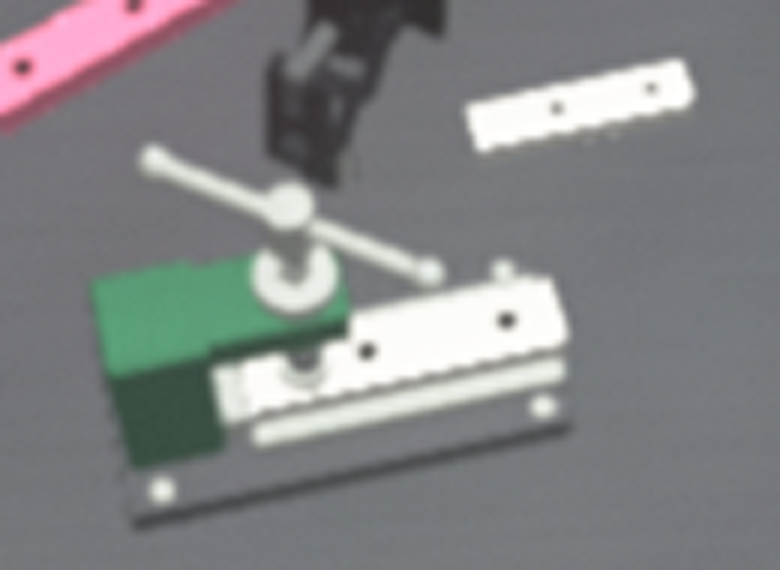

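Run:
```python
from h import *
s=telemetry.get_state(); f=viewer.grab_frame("wrist"); fs=viewer.grab_frame("scene")
a=onz(f,248.5,156,198,s); b=onz(f,252,291,198,s); print(a,b,np.degrees(np.arctan2(*(a-b)[1::-1])),np.linalg.norm(a-b),(a+b)/2)
S=lambda u,v:(180+(u+.5)/6-.5,150+(v+.5)/6-.5)
a=onz(fs,*S(430,270),200); b=onz(fs,*S(154,158),200); print(a,b,np.degrees(np.arctan2(*(a-b)[1::-1])),np.linalg.norm(a-b))
h2=onz(fs,*S(367,351),45); h1=onz(fs,*S(507,320),45); print(toclamp(h1),toclamp(h2)); st()
```

```text
[568.61518994 -20.07098213 198.        ] [ 496.21291288 -152.34823833  198.        ] 61.30580080664938 150.7957633070499 [532.41405141 -86.20961023 198.        ]
[568.40279454 -20.04128801 200.        ] [ 495.37485581 -155.56946829  200.        ] 61.682458225888276 153.95118540627328
[ -2.73962063 115.54724317] [-1.80755568 35.3227024 ]
t 21.75 p [559.72 -40.38 391.91] yaw 60.0 clamp [33.   42.87] F [-0.49 -1.02 -0.34] M [ 0.01 -0.02 -0.  ] open 85.1 j [-0.19  0.32  1.59 -0.    1.24  0.33]
```

Run:
```python
from h import *
print(env.finish_job()); print(telemetry.get_state()["t"])
```

```text
the job is handed in; nothing more can be done
None
the job is handed in; nothing more can be done
```

The bar is home against the stop and clamped at an estimated 97 N. I handed the job in at about 22 s of the 72 s allowed; it reported no verdict.

- **Push:** I pushed the bar with the closed fingers, slowing to about 8 mm/s at the end. The push force stood at 31 N when I stopped against the stop. The scene camera then put the bar's two holes within 0.6 mm of where they should be at home. Wrist camera readings along the clamp ran 2 to 9 mm high, so I did not rely on them.
- **Clamping:** I turned the handle about 297° clockwise in two grips, one on each end. That is about 16.5 mm of screw travel.
- **Bite:** The turning torque rose from about 0.53 N m to 0.75–0.89 N m. The scene images show the foot stopped moving before 238° of turn, so I put the bite at about 203°. My first visual estimate put it near 360°, which proved wrong.
- **Final force:** About 5.2 mm of screw travel after the bite gives the estimated 97 N. The torque readings alone gave 67 to 112 N as it tightened. The bite cannot have come before 11 mm of travel or after about 13 mm, which bounds the final force at 80 to 100 N.
- **Release:** The gripper is open and about 145 mm above its last grip, with no contact force. The handle and foot did not move on letting go. The tools and parts I could see in the last pictures were where they started, but I did not measure them, and not all of them were in view.

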